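Arm the guarded toggle switch

TASK

Switch on the toggle under the red guard: raise the hinged guard with the back of a finger, keep it up while the fingertip pushes the toggle all the way over towards the guard's hinge, then draw the finger out and let the guard drop shut over it. Work gently and pinch nothing; leave the yellow-guarded switch and the loose things around alone.

Things in the scene. Friction and masses are not known exactly. Their poses are not given: they have to be found in the camera images.
- red_station: Red-guarded switch station: a grey steel box 110 (x) by 96 (y) by 60 mm high, fixed to the worktop; its flat top is the deck. Origin at the centre of its underside, z up; x points from the guard's lip to its hinge, roughly away from the robot. Toggle plate in front, small green lamp behind. The other station differs only in the guard's colour
- red_guard (a joint): Opening angle (rad) of the red guard: 0 shut, 1.45 at its stop. A cover 58 mm wide (52 inside) of 3 mm sheet: roof, front wall, two cheeks, hinged at its far end. A weak spring and its 40 g shut it from any angle; lifting takes under 1 N. Fingers tilted 30 to 45 degrees, tips away from the robot, can lift it under the lip and slide on in to the toggle with the guard riding on their back
- red_lip (a point): Middle of the lower outer edge of the red guard's lip: a flange 58 mm wide, 3 mm thick, standing out 12 mm from the foot of the guard's front wall. Shut, this point is at x = -69, y = 0, z = 63 mm of the station, 3 mm above deck level; the station's front face is at x = -55 mm, so below the lip there is open space down to the worktop
- red_hinge (a point): Middle of the red guard's hinge axis (along the station's y), at x = -5, y = 0, z = 65 mm of the station, between two blocks at y = +-36 mm that rise to 71 mm. Shut, the guard's front wall is 52 mm before it, its roof's top 27 mm above it
- red_lever (a joint): Angle (rad) of the toggle under the red guard: 0 off (leaning 0.4 rad towards the lip), 0.8 on (leaning 0.4 rad towards the hinge); it stays where it is left. Pushing it takes 1 to 2 N at its tip. The shut guard clears it in every position
- red_lever_tip (a point): Tip of the toggle under the red guard. The toggle is a steel bar 27 mm long with a paddle 8 mm thick and 14 mm wide over its upper half, turning about an axis along y at x = -38, y = 0, z = 60 mm (deck level) of the station
- yellow_station: Yellow-guarded switch station: a grey steel box 110 (x) by 96 (y) by 60 mm high, fixed to the worktop; its flat top is the deck. Origin at the centre of its underside, z up; x points from the guard's lip to its hinge, roughly away from the robot. Toggle plate in front, small green lamp behind. The other station differs only in the guard's colour
- yellow_guard (a joint): Opening angle (rad) of the yellow guard, 0 shut; built as the red one
- yellow_lever (a joint): Angle (rad) of the toggle under the yellow guard, 0 off, 0.8 on
- timer: Loose white digital timer, 41x66x54 mm, to the left in front of the stations; origin under its centre
- marker: Loose white marker pen with a blue cap, 126 mm long, 14 mm thick, lying in front of the stations; origin under its centre
- dropper: Loose brown dropper bottle with a yellow cap, 25 mm wide, 66 mm high, standing between the stations; origin under its centre
- beaker: Loose clear plastic beaker, 84x95x95 mm, to the right of the stations; origin under its centre
Things that resemble listed ones, but are neither listed nor needed, are in the scene too. What is shaped like the yellow_station but brown or orange is not meant.

How it is judged:
On the way, in this order (a step that is already met when the one before it is completed fails the run):
1. the red guard is raised (over 0.35 rad) by the fingers while the toggle is still off (value of joint red_guard above 0.35 rad and value of joint red_lever below 0.2 rad and contact force between the fingers and red_guard above 0.05 N), for 0.1 s.
2. the toggle is pushed over (past 0.65 of 0.8 rad) while the guard is up (value of joint red_lever above 0.65 rad and value of joint red_guard above 0.35 rad), for 0.1 s.
At the end, for the whole second after the job is handed in: The toggle under the red guard is on (over 0.65 of 0.8 rad), the red guard is shut (under 0.06 rad) and at rest, the yellow guard and its toggle are as they were (under 0.1 rad), and the timer, marker, dropper bottle and beaker are within 15 mm of where they stood (value of joint red_lever above 0.65 rad and value of joint red_guard below 0.06 rad and velocity of joint red_guard between -0.05 and 0.05 rad/s and value of joint each of yellow_guard, yellow_lever below 0.1 rad and distance of each of timer, marker, dropper, beaker from where it was at the start of the episode below 0.015 m); the robot touches nothing.
It fails at once if the yellow guard is lifted or its toggle moved (over 0.1 rad) (not (value of joint yellow_guard below 0.1 rad) or not (value of joint yellow_lever below 0.1 rad)).
It fails at once if the red guard is squeezed or forced (over 18 N) (contact force between the fingers and red_guard above 18 N).
It fails at once if the toggle is squeezed or forced (over 35 N) (contact force between the fingers and red_lever above 35 N).
It fails at once if a loose thing is shifted over 15 mm or lifted (distance of any of timer, marker, dropper, beaker from where it was at the start of the episode above 0.015 m).
It also fails if it takes over 35 s, if anything falls off the work surface, if the arm or the gripper's body presses on something with over 40 N, if the wrist force passes 120 N, or if a joint passes its speed limit or range.

ROBOT

A 6-joint arm with a two-finger parallel gripper is mounted at the origin on a cart in front of the work surface, level with it; the furniture and walls round the work are solid. World frame = base frame: x ahead of the robot, y to its left, z up, the work surface at z = 0. Lengths are in m, angles in rad, forces in N, time in s.
With the tool pointing down it reaches from about 0.375 to 0.975 m from the base axis. Payload 3.8 kg.
Tool frame: the origin (TCP) lies midway between the tips of the shut fingers; the grasp point (between the pads) lies 19 mm behind it; z points along the fingers, y is the direction in which the jaws open and shut (so a half turn about z gives the same grasp; the last joint's range is limited). The gripper opens to 85 mm and grips with 20 to 120 N. Pads are 22 mm wide; open, the fingers measure 114 mm over their backs; the gripper's body (76 mm by 85 mm) begins 54 mm behind the grasp point. The pads swing forward as they close: fully open they stand 13 mm farther back than shut.
Start: joints at [1.086, 0.264, 1.604, -0, 1.274, -0.037], TCP at [0.292, 0.608, 0.231] pointing down, gripper open.
Joint ranges: [-2.63, 2.63], [-0.94, 2.18], [0.31, 2.57], [-1.31, 4.45], [0, 2.66], [-2.55, 2.55]. Speed limits (rad/s): [2.57, 2.57, 3.14, 3.14, 3.14, 3.14].

INTERFACE

Orientations are given as a rotation vector (axis times angle).
In Python, from workcell import bot gives the robot as it stands.
- The arm moves only by the tool drive_tool, never from a script. Its argument "deltas" is a list of rows, each an object with "hand": the opening, from 0 (shut) to 1 (fully open); "offset": the shift along the world's x, y, z in cm, a list of three; "angular": the turn, a rotation vector about the world's x, y, z in degrees, a list of three. A call has 1 to 8 rows; each row is the pose to reach, as a shift and turn from the pose commanded when the call began; what a row does not reach only later rows make up. A row lasts 1/8 s, in which the tool goes at most 62.5 mm and 10.7 degrees, less where a joint would pass 70% of its speed; a pose out of reach is approached as far as the arm can. A call with a gripper value outside its range is refused whole. The fingers move at their own pace and stop on an object; "force" is the grip in N (left out, the last holds). Time passes only in rows, so rows that repeat a pose let the fingers close. It gives the time, the measured TCP pose, the force and the opening at its end, in the units of the state.
- bot.read_state(): the state, without advancing time (a new reading comes with each control period).
- bot.read_camera(name): name is "scene" or "top"; returns a dict with "frame" (384x512x3 uint8, blue, green, red), "mtx" (3x3 intrinsics, pixels), "R" (3x3) and "t" (3): a world point X has camera coordinates R X + t. Camera axes: x right, y down, z forward; pixel columns grow to the right and rows downward; lengths in m; the calibration is good to about 2 mm. A picture is of the moment at which its call begins. There is no depth.
- bot.finish_job(): hands the job in, once; it reports no verdict.
The state is a dict: "time": time; "q": joint angles; "joint_vel": joint speeds; "joint_torque": joint torques, N m; "tool_pos": TCP position; "tcp_rot": TCP orientation; "wrist_force": force on the tool from outside, world axes, zero at the start; "torque": the same for the moment, N m; "width": opening from 0.0 (shut) to 1.0 (fully open).
Only numpy, scipy, OpenCV 4.12 (cv2) and the standard library are available. Lean on these libraries where they do the work, as an engineer would, in place of code of your own. Each camera call takes 0.05 s, during which the arm holds its last target. There are 200 camera calls.

## Working session

There is one attempt and no reset: what is moved stays moved. The work goes in short steps, Python scripts to look and compute and a tool call to move; the robot and the scene stay as the last step left them, time stands still between calls to the robot, and variables do not carry over. Pictures are saved under pics/ and viewed, about 8 in all and at most 12, crops included, and the job is handed in when it is done.

Besides the shell and the picture viewer there is one more tool, called after ">>>" as name([rows], argument=value, ...), one row to a line, values as JSON. drive_tool: Moves the arm, as the interface text tells. Its arguments: {"type":"object","properties":{"deltas":{"type":"array"},"force":{"type":"number"}},"required":["deltas"]}

```bash
mkdir -p pics; python3 - <<'E'
from workcell import bot
import cv2,numpy as np
s=bot.read_state();print(s)
for n in("scene","top"):
    c=bot.read_camera(n);cv2.imwrite(f"pics/{n}0.png",c["frame"]);np.savez(f"{n}0.npz",**c)
    print(n,c["mtx"],c["R"],c["t"])
a=cv2.imread("pics/scene0.png")
cv2.imwrite("pics/scene0b.png",cv2.resize(a,(800,600),interpolation=cv2.INTER_CUBIC))
a=cv2.imread("pics/top0.png")
cv2.imwrite("pics/top0b.png",cv2.resize(a,(800,600),interpolation=cv2.INTER_CUBIC))
E
```

```text
{'time': 0.0, 'q': array([ 1.08609533e+00,  2.64763504e-01,  1.60536140e+00, -3.86875392e-06,
        1.27374555e+00, -3.69193395e-02]), 'joint_vel': array([-8.13541937e-04,  3.61845834e-05, -8.07327546e-04,  3.68859759e-04,
       -1.19710691e-03, -1.41063295e-03]), 'joint_torque': array([ 6.80995254e-04, -5.15093601e+01, -3.67322803e+01,  1.30992257e-04,
        1.27895147e-02,  1.31144537e-05]), 'tool_pos': array([0.29192202, 0.60778893, 0.22996189]), 'tcp_rot': array([-0.69738037, -3.06261087,  0.00345781]), 'wrist_force': array([-0.06475634,  0.24114978,  0.43872738]), 'torque': array([-0.00440889, -0.00485822,  0.00913728]), 'width': 0.9994289370824684}
scene [[371.62565365   0.         256.25744896]
 [  0.         371.62565365 193.65988741]
 [  0.           0.           1.        ]] [[ 0.60117193 -0.79911074 -0.00378585]
 [-0.59766242 -0.44646721 -0.66593293]
 [ 0.5304639   0.40260285 -0.74600201]] [-0.33557939  0.35100076  0.80118379]
top [[392.18645538   0.         246.34364913]
 [  0.         392.18645538 189.44994621]
 [  0.           0.           1.        ]] [[ 0.00864278 -0.9996545  -0.02482286]
 [-0.98900952 -0.00488137 -0.14777125]
 [ 0.14759903  0.0258272  -0.98871001]] [-0.03192427  0.51535242  1.10753975]
```

View pics/scene0b.png

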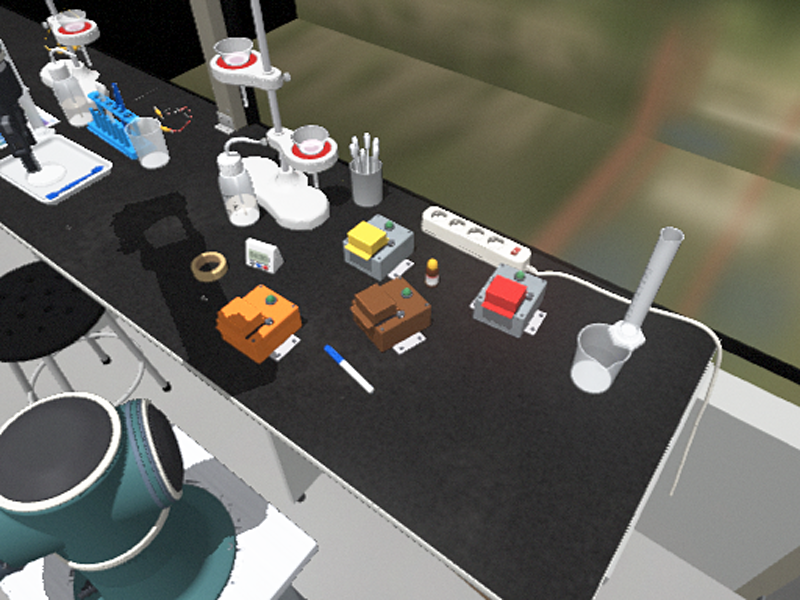

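View pics/top0b.png

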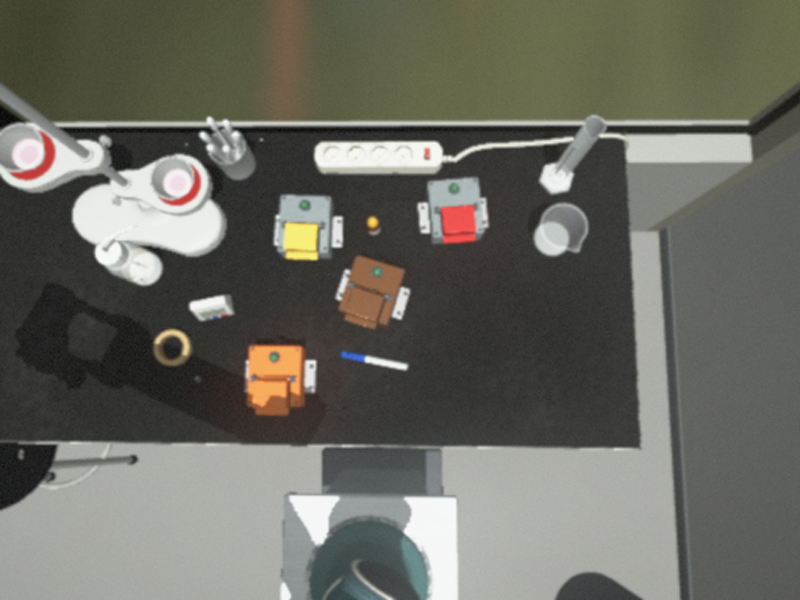

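Both views show the red station, at about (458,212) in the enlarged top view and (508,300) in the enlarged scene view. The brown and orange ones are decoys. The lip faces the robot. Next I measure the red station.

```bash
cat > h.py <<'E'
import numpy as np,cv2
def ray(c,uv,z):
    K,R,t=c["mtx"],c["R"],c["t"]; o=-R.T@t
    d=R.T@np.linalg.solve(K,np.array([uv[0],uv[1],1.])); return o+d*(z-o[2])/d[2]
def proj(c,X):
    p=c["mtx"]@(c["R"]@np.asarray(X)+c["t"]); return p[:2]/p[2]
E
python3 - <<'E'
from h import *
tiles=[]
for n,(x0,y0,x1,y1) in dict(top=(255,105,325,165),scene=(290,160,360,220)).items():
    c=dict(np.load(n+"0.npz"));f=c["frame"]
    hsv=cv2.cvtColor(f,cv2.COLOR_BGR2HSV)
    m=cv2.inRange(hsv,(0,150,60),(8,255,255))|cv2.inRange(hsv,(172,150,60),(180,255,255))
    k=np.zeros_like(m);k[y0:y1,x0:x1]=255;m&=k
    cs,_=cv2.findContours(m,0,2);b=max(cs,key=cv2.contourArea)
    print(n,cv2.contourArea(b),cv2.minAreaRect(b),cv2.approxPolyDP(b,2,True)[:,0].tolist())
    g=cv2.inRange(hsv,(45,80,30),(90,255,255))&k
    M=cv2.moments(g,True);u=(M["m10"]/M["m00"],M["m01"]/M["m00"]);print("lamp",u,ray(c,u,.064))
    # grey deck
    tiles.append(cv2.resize(f[y0:y1,x0:x1],None,fx=8,fy=8,interpolation=cv2.INTER_CUBIC)[:480,:560])
cv2.imwrite("pics/crop.png",cv2.resize(np.hstack(tiles),(800,343)))
cv2.imwrite("pics/crop_s.png",tiles[0]);
E
```

```text
top 412.5 ((292.9221496582031, 143.64346313476562), (22.815006256103516, 20.189470291137695), 84.80557250976562) [[302, 132], [282, 135], [285, 155], [303, 153]]
lamp (290.25, 119.66666666666667) [ 0.71851641 -0.15568746  0.064     ]
scene 449.5 ((322.3793029785156, 189.55174255371094), (23.76900291442871, 22.28343963623047), 21.801406860351562) [[318, 176], [308, 195], [326, 203], [335, 190], [336, 183]]
lamp (332.5, 175.71428571428572) [ 0.71841384 -0.15503034  0.064     ]
```

View pics/crop.png

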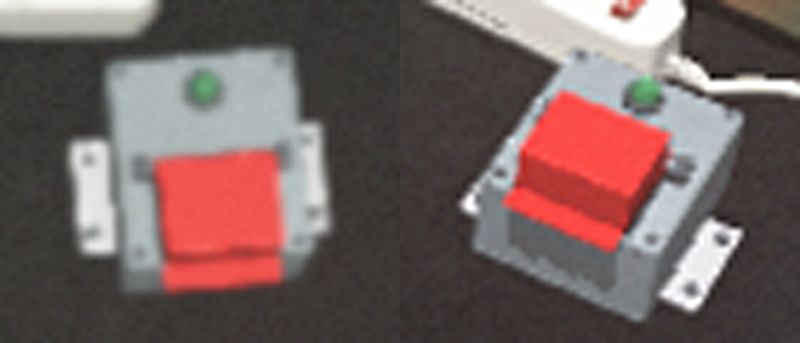

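Crop: left tile (top view) shows the lip's front edge at (165,292)–(283,282) and the deck's rear corners at (107,66) and (292,48). The right tile (scene view) shows the lip corners at about (503,205) and (615,250), and deck corners at (575,50) and (743,113).

```bash
python3 - <<'E'
from h import *
T=dict(np.load("top0.npz"));S=dict(np.load("scene0.npz"));k=70/400
def P(c,u,v,z):
    return ray(c,(255+u*k-.5,105+v*k-.5) if c is T else (290+(u-400)*k-.5,160+v*k-.5),z)[:2]
obs=[((-69,29),P(T,165,292,.064),'lipL'),((-69,-29),P(T,283,282,.064),'lipR'),
((55,48),P(T,107,66,.06),'rL'),((55,-48),P(T,292,48,.06),'rR'),
((-69,29),P(S,503,205,.064),'slipL'),((-69,-29),P(S,615,250,.064),'slipR'),
((55,48),P(S,575,50,.06),'srL'),((55,-48),P(S,743,113,.06),'srR'),
((-57,29),P(T,168,257,.092),'roofL'),((-57,-29),P(T,284,247,.092),'roofR'),
]
A=np.array([o[0] for o in obs])/1e3;B=np.array([o[1] for o in obs])
def fit(A,B):
    a,b=A.mean(0),B.mean(0);U,_,V=np.linalg.svd((A-a).T@(B-b));R=(U@V).T
    if np.linalg.det(R)<0:V[-1]*=-1;R=(U@V).T
    return R,b-R@a
for idx in (list(range(10)),[0,1,2,3,8,9],[4,5,6,7]):
    R,t=fit(A[idx],B[idx]);print("yaw",np.degrees(np.arctan2(R[1,0],R[0,0])),"t",t)
    for i in idx:print(obs[i][2],np.round((B[i]-(R@A[i]+t))*1e3,1),end=' ')
    print("lip",R@[-.069,0]+t,"lever",R@[-.038,0]+t)
# other objects, in top view 800x600 px
for n,(u,v,z) in dict(dropper=(374,225,.06),marker=(375,360,.01),beaker=(560,228,.0),timer=(212,308,.03),brown=(372,292,.06)).items():
    print(n,ray(T,(u*.64,v*.64),z))
E
```

```text
yaw 5.500121713512053 t [ 0.68118069 -0.15878544]
lipL [1.2 1.5] lipR [ 0.9 -0.2] rL [-0.4 -0.5] rR [-0.   0.1] slipL [ 0.9 -0.8] slipR [ 2.8 -0.4] srL [-3.7 -3.4] srR [-1.7  1.5] roofL [0.2 0.7] roofR [-0.2  1.4] lip [ 0.61249836 -0.16539894] lever [ 0.64335564 -0.16242766]
yaw 5.204477320601553 t [ 0.68147522 -0.15841209]
lipL [0.8 0.7] lipR [ 0.8 -0.9] rL [-1.  -0.6] rR [-0.1  0. ] roofL [-0.2  0. ] roofR [-0.3  0.7] lip [ 0.61275969 -0.1646711 ] lever [ 0.64363188 -0.16185908]
yaw 6.003906104997025 t [ 0.6807498  -0.15946661]
slipL [1.6 0.5] slipR [2.9 0.9] srL [-2.8 -3.1] srR [-1.6  1.7] lip [ 0.61212828 -0.16668376] lever [ 0.64295824 -0.16344127]
dropper [ 0.64613006 -0.00747151  0.06      ]
marker [ 0.39758193 -0.01004012  0.01      ]
beaker [ 0.65700682 -0.36781484  0.        ]
timer [0.49222001 0.29850989 0.03      ]
brown [ 0.51959272 -0.00522493  0.06      ]
```

```bash
cat >> h.py <<'E'
from scipy.spatial.transform import Rotation as Ro
YAW=np.radians(5.3);ST=np.array([.6813,-.1587]);PHI=np.radians(40)
def goalR(sgn,phi=PHI):
    ex=np.array([np.cos(YAW),np.sin(YAW),0]);ez=np.array([0,0,1.]);ey=np.cross(ez,ex)*sgn
    z=np.sin(phi)*ex-np.cos(phi)*ez
    return Ro.from_matrix(np.c_[np.cross(ey,z),ey,z])
def tcp(cx,cz,y=0,phi=PHI):   # front corner in station mm -> TCP world m
    a=np.array([cx-11*np.cos(phi),y])/1e3;c,s=np.cos(YAW),np.sin(YAW)
    p=np.array([[c,-s],[s,c]])@a+ST
    return np.r_[p,(cz-11*np.sin(phi))/1e3]
def delta(s,pos,sgn,phi=PHI):
    R0=Ro.from_rotvec(s["tcp_rot"])
    print("offset cm",np.round((pos-s["tool_pos"])*100,2),"angular",np.round(np.degrees((goalR(sgn,phi)*R0.inv()).as_rotvec()),2))
E
python3 - <<'E'
from h import *
from workcell import bot
s=bot.read_state();print(Ro.from_rotvec(s["tcp_rot"]).as_matrix().round(2))
for g in(1,-1):
    delta(s,tcp(-90,120),g)
for c in((-90,120),(-90,55),(-62,55),(-62,80),(-33,80)):print(c,tcp(*c))
E
```

```text
[[-0.9   0.43 -0.  ]
 [ 0.43  0.9  -0.  ]
 [ 0.   -0.   -1.  ]]
offset cm [ 29.14 -77.56 -11.71] angular [ -7.04 -39.86  29.72]
offset cm [ 29.14 -77.56 -11.71] angular [  52.47   -9.58 -141.26]
(-90, 120) [ 0.58329431 -0.16779171  0.11292934]
(-90, 55) [ 0.58329431 -0.16779171  0.04792934]
(-62, 55) [ 0.61117461 -0.16520534  0.04792934]
(-62, 80) [ 0.61117461 -0.16520534  0.07292934]
(-33, 80) [ 0.64005062 -0.16252659  0.07292934]
```

>>> drive_tool([
  {"hand":0,"offset":[1.5,-5,1],"angular":[0,0,0]},
  {"hand":0,"offset":[3,-10.5,2],"angular":[0,0,0]},
  {"hand":0,"offset":[5,-16,3],"angular":[0,0,4]},
  {"hand":0,"offset":[7,-21.5,4],"angular":[0,0,8]},
  {"hand":0,"offset":[9,-27,5],"angular":[0,0,12]},
  {"hand":0,"offset":[11,-32.5,5],"angular":[0,0,16]},
  {"hand":0,"offset":[13,-38,5],"angular":[0,0,22]},
  {"hand":0,"offset":[15,-43.5,5],"angular":[0,0,29.7]},
])

```text
time: 1.1
tool_pos: [0.4423, 0.1716, 0.281]
tcp_rot: [-0.118, 3.139, -0.0]
wrist_force: [0.9, 0.9, 0.2]
width: -0.0
```

```bash
python3 - <<'E'
from h import *
from workcell import bot
s=bot.read_state();print(s["time"],s["q"],s["tool_pos"],s["wrist_force"],s["width"])
delta(s,np.r_[.56,-.170,.22],1)
E
```

```text
1.1 [ 3.17549150e-01 -1.51960685e-01  1.95046364e+00 -6.10386291e-05
  1.34309369e+00 -1.32827101e+00] [0.44230755 0.1715626  0.28101972] [0.92397282 0.91719078 0.19610685] -0.000127831031352058
offset cm [ 11.77 -34.16  -6.1 ] angular [  3.35 -39.86   0.96]
```

>>> drive_tool([
  {"hand":0,"offset":[1.5,-4.3,0],"angular":[0.4,-5,0.1]},
  {"hand":0,"offset":[3,-8.6,0],"angular":[0.8,-10,0.2]},
  {"hand":0,"offset":[4.5,-12.9,0],"angular":[1.25,-15,0.35]},
  {"hand":0,"offset":[6,-17.2,0],"angular":[1.7,-20,0.5]},
  {"hand":0,"offset":[7.5,-21.5,-1],"angular":[2.1,-25,0.6]},
  {"hand":0,"offset":[9,-25.8,-2],"angular":[2.5,-30,0.7]},
  {"hand":0,"offset":[10.5,-30,-4],"angular":[2.9,-35,0.85]},
  {"hand":0,"offset":[11.8,-34.2,-6],"angular":[3.35,-39.9,0.95]},
])

```text
time: 2.1
tool_pos: [0.564, -0.156, 0.2295]
tcp_rot: [-0.071, 2.468, 0.019]
wrist_force: [0.1, 1.1, -0.5]
width: -0.001
```

```bash
python3 - <<'E'
from h import *
from workcell import bot
s=bot.read_state();print(s["time"],s["q"],s["tool_pos"],s["wrist_force"],s["width"])
delta(s,tcp(-90,120),1);delta(s,tcp(-90,54),1)
E
```

```text
2.1 [-0.51234585 -0.24578815  2.26530519  0.60945743  0.62010955 -2.55271135] [ 0.56400651 -0.15595182  0.22949589] [ 0.13512166  1.09427627 -0.49865578] -0.0010798249732352652
offset cm [  1.93  -1.18 -11.66] angular [ 0.33 -1.46  2.1 ]
offset cm [  1.93  -1.18 -18.26] angular [ 0.33 -1.46  2.1 ]
```

Joint 6 is at its lower limit, so I'll take the equivalent half-turned tool pose, which brings q6 to about +0.6.

>>> drive_tool([
  {"hand":0,"offset":[0,0,0],"angular":[6.4,0.6,-7.7]},
  {"hand":0,"offset":[0,0,0],"angular":[12.8,1.2,-15.3]},
  {"hand":0,"offset":[0,0,0],"angular":[19.2,1.8,-23]},
  {"hand":0,"offset":[0,0,0],"angular":[25.6,2.4,-30.6]},
  {"hand":0,"offset":[0,0,0],"angular":[32,3,-38.3]},
  {"hand":0,"offset":[0,0,0],"angular":[38.4,3.5,-46]},
  {"hand":0,"offset":[0,0,0],"angular":[44.8,4.1,-53.6]},
  {"hand":0,"offset":[0,0,0],"angular":[51.2,4.7,-61.3]},
])

```text
time: 3.1
tool_pos: [0.5649, -0.1535, 0.2309]
tcp_rot: [1.592, 2.05, 0.64]
wrist_force: [0.2, 0.4, -0.6]
width: 0.002
```

```bash
python3 - <<'E'
from h import *
from workcell import bot
s=bot.read_state();print(s["time"],s["q"],s["tool_pos"],s["wrist_force"],s["width"])
delta(s,np.r_[.57,-.168,.22],-1)
E
```

```text
3.1 [-0.53926537 -0.22772963  2.24775113  0.66046592  0.67590988 -1.22060965] [ 0.56490074 -0.15351872  0.23090405] [ 0.21438445  0.44405269 -0.60651791] 0.002202330096219962
offset cm [ 0.51 -1.45 -1.09] angular [ 61.36   5.54 -77.01]
```

>>> drive_tool([
  {"hand":0,"offset":[0,0,0],"angular":[6.2,0.55,-7.7]},
  {"hand":0,"offset":[0,0,0],"angular":[12.4,1.1,-15.4]},
  {"hand":0,"offset":[0,0,0],"angular":[18.6,1.65,-23.1]},
  {"hand":0,"offset":[0,0,0],"angular":[24.8,2.2,-30.8]},
  {"hand":0,"offset":[0,0,0],"angular":[31,2.8,-38.5]},
  {"hand":0,"offset":[0,0,0],"angular":[37.2,3.3,-46.2]},
  {"hand":0,"offset":[0,0,0],"angular":[43.4,3.9,-53.9]},
  {"hand":0,"offset":[0,0,0],"angular":[49,4.4,-61.6]},
])

```text
time: 4.1
tool_pos: [0.5648, -0.1536, 0.2308]
tcp_rot: [2.812, 0.629, 1.035]
wrist_force: [-0.3, -0.0, -0.0]
width: -0.003
```

```bash
python3 - <<'E'
from h import *
from workcell import bot
s=bot.read_state();print(s["time"],s["q"],s["tool_pos"],s["wrist_force"],s["width"])
delta(s,tcp(-92,120),-1)
E
```

```text
4.1 [-0.53867265 -0.24115389  2.26872212  0.68987652  0.64459389  0.1294998 ] [ 0.56479377 -0.15362433  0.23079335] [-0.33659086 -0.02548346 -0.01350997] -0.002827896702729292
offset cm [  1.65  -1.44 -11.79] angular [ 12.38   0.99 -15.4 ]
```

>>> drive_tool([
  {"hand":0,"offset":[0.4,-0.5,0],"angular":[6.2,0.5,-7.7]},
  {"hand":0,"offset":[0.8,-1,-1],"angular":[12.4,1,-15.4]},
  {"hand":0,"offset":[1.65,-1.4,-3],"angular":[12.4,1,-15.4]},
  {"hand":0,"offset":[1.65,-1.4,-6],"angular":[12.4,1,-15.4]},
  {"hand":0,"offset":[1.65,-1.4,-9],"angular":[12.4,1,-15.4]},
  {"hand":0,"offset":[1.65,-1.4,-11.8],"angular":[12.4,1,-15.4]},
  {"hand":0,"offset":[1.65,-1.4,-11.8],"angular":[12.4,1,-15.4]},
])

```text
time: 4.97
tool_pos: [0.5795, -0.1663, 0.1099]
tcp_rot: [-2.92, -0.141, -1.056]
wrist_force: [-0.6, 1.1, -0.6]
width: 0.002
```

```bash
python3 - <<'E'
from h import *
from workcell import bot
s=bot.read_state();print(s["time"],s["q"],s["tool_pos"],s["wrist_force"],s["width"])
delta(s,tcp(-92,120),-1);delta(s,tcp(-92,55),-1);delta(s,tcp(-62,55),-1)
t=[]
for n,(x0,y0,x1,y1) in dict(top=(240,90,330,190),scene=(270,130,380,230)).items():
    c=bot.read_camera(n);t.append(cv2.resize(c["frame"][y0:y1,x0:x1],(400,400 if n=="top" else 364),interpolation=cv2.INTER_CUBIC))
    print(n,proj(c,s["tool_pos"]))
t[1]=cv2.copyMakeBorder(t[1],0,36,0,0,0);cv2.imwrite("pics/pre.png",np.hstack(t))
E
```

```text
4.975 [-0.54447331 -0.01969081  2.3391909   1.05968208  0.45411165  0.03718251] [ 0.57952991 -0.16629258  0.10992479] [-0.64178515  1.1433672  -0.55373212] 0.002259396423300362
offset cm [ 0.18 -0.17  0.3 ] angular [ 0.   -0.26 -0.24]
offset cm [ 0.18 -0.17 -6.2 ] angular [ 0.   -0.26 -0.24]
offset cm [ 3.16  0.11 -6.2 ] angular [ 0.   -0.26 -0.24]
top [295.94013687 162.85627893]
scene [312.52033817 195.85915228]
```

View pics/pre.png

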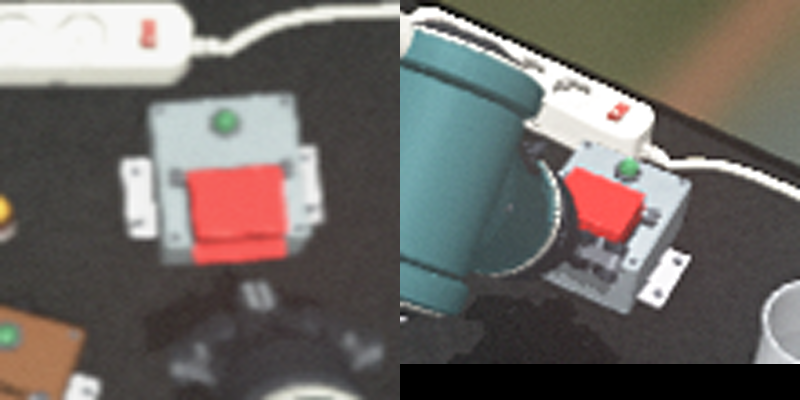

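The tips are at about (257,293) in the left tile, in front of the lip at (240,250) and roughly centred on it (within about 4 mm). Next I go down below lip level and then under the lip.

>>> drive_tool([
  {"hand":0,"offset":[0,0,-2],"angular":[0,0,0]},
  {"hand":0,"offset":[0,0,-4],"angular":[0,0,0]},
  {"hand":0,"offset":[0,0,-5.5],"angular":[0,0,0]},
  {"hand":0,"offset":[0.2,0,-6.2],"angular":[0,0,0]},
  {"hand":0,"offset":[0.2,0,-6.2],"angular":[0,0,0]},
])

```text
time: 5.7
tool_pos: [0.5849, -0.1682, 0.053]
tcp_rot: [-2.921, -0.144, -1.068]
wrist_force: [0.2, 0.1, 0.6]
width: 0.001
```

```bash
python3 - <<'E'
from h import *
from workcell import bot
s=bot.read_state();print(s["time"],s["q"],s["tool_pos"],s["wrist_force"],s["width"])
delta(s,tcp(-92,54),-1);delta(s,tcp(-63,54),-1)
E
```

```text
5.7 [-0.54180728  0.10467153  2.36001495  1.38040291  0.39874708 -0.3123356 ] [ 0.5848602  -0.16823942  0.05298316] [0.16926175 0.13004962 0.61271716] 0.0011077999073599745
offset cm [-0.36  0.03 -0.61] angular [ 0.27  0.17 -0.24]
offset cm [ 2.53  0.29 -0.61] angular [ 0.27  0.17 -0.24]
```

>>> drive_tool([
  {"hand":0,"offset":[0,0,-0.4],"angular":[0,0,0]},
  {"hand":0,"offset":[0,0,-0.4],"angular":[0,0,0]},
  {"hand":0,"offset":[0.7,0.1,-0.4],"angular":[0,0,0]},
  {"hand":0,"offset":[1.4,0.2,-0.4],"angular":[0,0,0]},
  {"hand":0,"offset":[2.1,0.3,-0.4],"angular":[0,0,0]},
  {"hand":0,"offset":[2.6,0.4,-0.4],"angular":[0,0,0]},
  {"hand":0,"offset":[2.6,0.4,-0.4],"angular":[0,0,0]},
])

```text
time: 6.58
tool_pos: [0.6103, -0.1636, 0.0476]
tcp_rot: [-2.921, -0.144, -1.065]
wrist_force: [-0.1, -0.1, -0.3]
width: 0.005
```

```bash
python3 - <<'E'
from h import *
from workcell import bot
s=bot.read_state();print(s["time"],s["q"],s["tool_pos"],s["wrist_force"],s["torque"])
delta(s,tcp(-63,54),-1);delta(s,tcp(-62,80),-1)
t=[]
for n,(x0,y0,x1,y1) in dict(top=(240,90,330,190),scene=(270,130,380,230)).items():
    c=bot.read_camera(n);t.append(cv2.resize(c["frame"][y0:y1,x0:x1],(400,400 if n=="top" else 364),interpolation=cv2.INTER_CUBIC))
t[1]=cv2.copyMakeBorder(t[1],0,36,0,0,0);cv2.imwrite("pics/under.png",np.hstack(t))
E
```

```text
6.575 [-0.50176371  0.15143509  2.31874894  1.40941235  0.37361248 -0.31049698] [ 0.61034607 -0.16356678  0.04762956] [-0.14181847 -0.11873836 -0.28474968] [ 0.03252927  0.32215024 -0.02066284]
offset cm [-0.02 -0.17 -0.07] angular [ 0.23  0.08 -0.27]
offset cm [ 0.08 -0.16  2.53] angular [ 0.23  0.08 -0.27]
```

View pics/under.png

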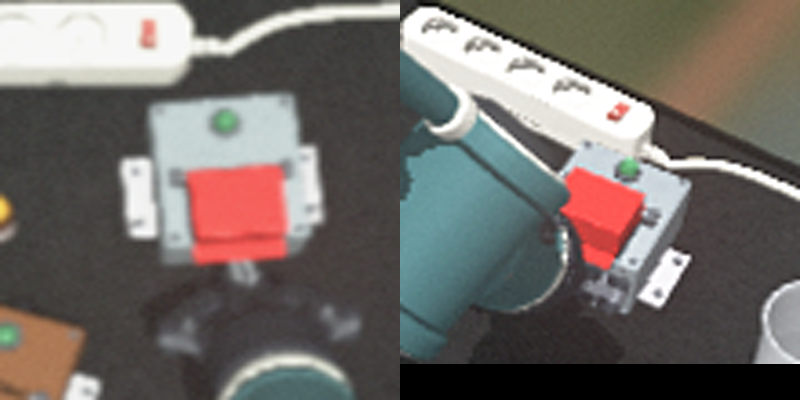

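The tips are centred under the lip, at (243,270) in the left tile, with no force reading yet. Now I lift gently.

>>> drive_tool([
  {"hand":0,"offset":[0,0,0.4],"angular":[0,0,0]},
  {"hand":0,"offset":[0,0,0.8],"angular":[0,0,0]},
  {"hand":0,"offset":[0,0,1.2],"angular":[0,0,0]},
  {"hand":0,"offset":[0,0,1.6],"angular":[0,0,0]},
  {"hand":0,"offset":[0,0,2.0],"angular":[0,0,0]},
  {"hand":0,"offset":[0,0,2.4],"angular":[0,0,0]},
  {"hand":0,"offset":[0,0,2.7],"angular":[0,0,0]},
  {"hand":0,"offset":[0,0,2.7],"angular":[0,0,0]},
])

```text
time: 7.68
tool_pos: [0.6102, -0.164, 0.0752]
tcp_rot: [-2.921, -0.144, -1.066]
wrist_force: [-0.5, 0.6, -0.2]
width: -0.005
```

```bash
python3 - <<'E'
from h import *
from workcell import bot
s=bot.read_state();print(s["time"],s["q"],s["tool_pos"],s["wrist_force"],s["torque"])
delta(s,tcp(-55,81),-1)
t=[]
for n,(x0,y0,x1,y1) in dict(top=(240,90,330,190),scene=(270,130,380,230)).items():
    c=bot.read_camera(n);t.append(cv2.resize(c["frame"][y0:y1,x0:x1],(400,400 if n=="top" else 364),interpolation=cv2.INTER_CUBIC))
t[1]=cv2.copyMakeBorder(t[1],0,36,0,0,0);cv2.imwrite("pics/lift.png",np.hstack(t))
E
```

```text
7.675 [-0.50252323  0.09533033  2.30955739  1.2527369   0.38908976 -0.14194652] [ 0.61015392 -0.16396076  0.07515861] [-0.49049009  0.55252339 -0.15739306] [-0.04181173  0.25160254  0.00058862]
offset cm [ 0.8  -0.06 -0.12] angular [ 0.25  0.11 -0.24]
```

View pics/lift.png

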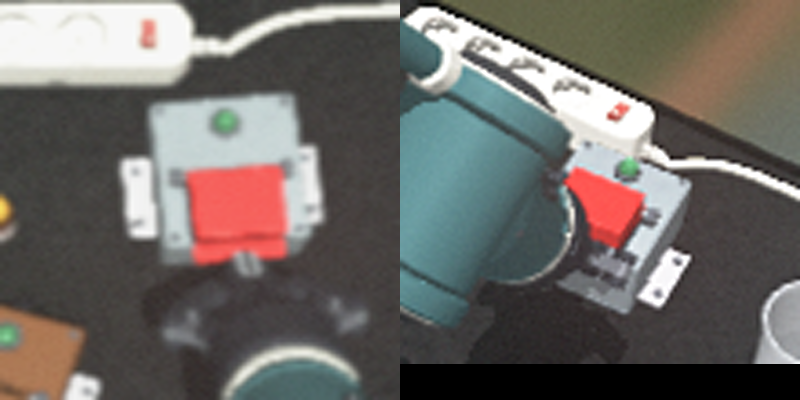

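The guard did not rise. The tips, at (247,258), now stand in front of the lip, so the tip does not reach as far forward as I assumed. I'll zoom in with the computed points overlaid.

```bash
python3 - <<'E'
from h import *
from workcell import bot
s=bot.read_state();R=Ro.from_rotvec(s["tcp_rot"]).as_matrix();p=s["tool_pos"]
t=[]
for n,(x0,y0) in dict(top=(275,130),scene=(310,170)).items():
    c=bot.read_camera(n);k=10;im=cv2.resize(c["frame"][y0:y0+40,x0:x0+40],None,fx=k,fy=k,interpolation=cv2.INTER_CUBIC)
    def d(X,col):
        u=(proj(c,X)-[x0,y0]+.5)*k;cv2.circle(im,tuple(int(v) for v in u),3,col,-1)
    d(p,(0,255,255))
    d(p-R[:,0]*.011,(0,255,0));d(p+R[:,0]*.011,(255,0,255))
    d(p-R[:,2]*.04,(255,255,0))
    co,si=np.cos(YAW),np.sin(YAW)
    for y in(-.029,.029):d(np.r_[np.array([[co,-si],[si,co]])@[-.069,y]+ST,.063],(255,255,255))
    t.append(im)
print(R[:,0])
cv2.imwrite("pics/zoom.png",np.hstack(t))
E
```

```text
[0.76164634 0.07658493 0.64345133]
```

View pics/zoom.png

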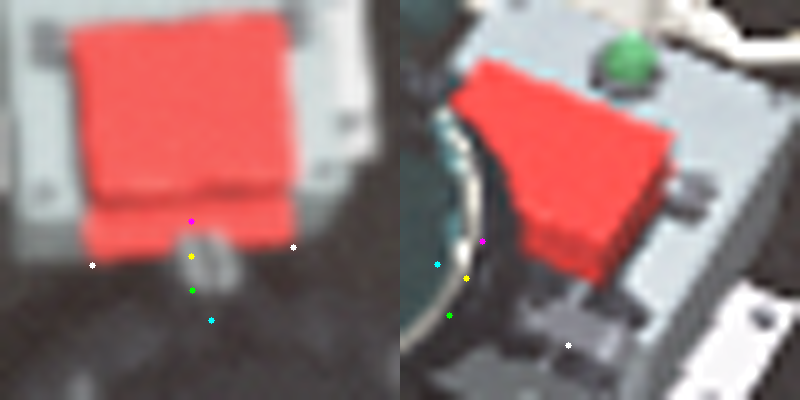

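Top tile: the lip points match at (92,265) and (293,248). The visible finger, at (208,260), sits about 4 mm right of and slightly behind the computed TCP, and it is thinner than I assumed. I'll back out, go down, and re-enter 7 mm deeper and 3.5 mm further left.

>>> drive_tool([
  {"hand":0,"offset":[-1,0.2,0],"angular":[0,0,0]},
  {"hand":0,"offset":[-2.2,0.3,0],"angular":[0,0,0]},
  {"hand":0,"offset":[-2.2,0.3,-1.3],"angular":[0,0,0]},
  {"hand":0,"offset":[-2.2,0.3,-2.7],"angular":[0,0,0]},
  {"hand":0,"offset":[-2.2,0.3,-2.7],"angular":[0,0,0]},
  {"hand":0,"offset":[-1,0.3,-2.7],"angular":[0,0,0]},
  {"hand":0,"offset":[0,0.35,-2.7],"angular":[0,0,0]},
  {"hand":0,"offset":[0.4,0.35,-2.7],"angular":[0,0,0]},
])

```text
time: 8.88
tool_pos: [0.6143, -0.1603, 0.0476]
tcp_rot: [-2.922, -0.145, -1.065]
wrist_force: [-5.2, -0.6, -0.4]
width: -0.001
```

>>> drive_tool([
  {"hand":0,"offset":[0.35,0,0],"angular":[0,0,0]},
  {"hand":0,"offset":[0.35,0,0],"angular":[0,0,0]},
])

```text
time: 9.12
tool_pos: [0.6158, -0.16, 0.0458]
tcp_rot: [-2.923, -0.143, -1.06]
wrist_force: [-5.5, -1.7, -0.7]
width: -0.001
```

```bash
python3 - <<'E'
from h import *
from workcell import bot
s=bot.read_state();print(s["time"],s["q"],s["tool_pos"],s["wrist_force"],s["torque"])
E
```

```text
9.125 [-0.48705133  0.16046187  2.31069722  1.41110147  0.36318646 -0.30043603] [ 0.61579789 -0.15995705  0.0458316 ] [-5.4528225  -1.69587359 -0.69930683] [-0.14819644  1.06268891 -0.12453003]
```

Light contact of 5.5 N in −x. It is either the lip on the finger's face or the tip on the front face. I'll ease off 1–2 mm, lift a little, and look.

>>> drive_tool([
  {"hand":0,"offset":[-0.2,0,0],"angular":[0,0,0]},
  {"hand":0,"offset":[-0.2,0,0.3],"angular":[0,0,0]},
  {"hand":0,"offset":[-0.2,0,0.6],"angular":[0,0,0]},
  {"hand":0,"offset":[-0.2,0,0.9],"angular":[0,0,0]},
  {"hand":0,"offset":[-0.2,0,1.2],"angular":[0,0,0]},
  {"hand":0,"offset":[-0.2,0,1.2],"angular":[0,0,0]},
])

```text
time: 9.88
tool_pos: [0.6159, -0.1605, 0.0604]
tcp_rot: [-2.921, -0.144, -1.067]
wrist_force: [-0.0, -0.1, 0.3]
width: 0.001
```

```bash
cat > look.py <<'E'
from h import *
from workcell import bot
import sys
s=bot.read_state();R=Ro.from_rotvec(s["tcp_rot"]).as_matrix();p=s["tool_pos"]
print(s["time"],p,s["wrist_force"],s["torque"])
co,si=np.cos(YAW),np.sin(YAW);print("TCP station mm",(np.array([[co,si],[-si,co]])@(p[:2]-ST)*1e3).round(1),(p[2]*1e3).round(1))
t=[]
for n,(x0,y0) in dict(top=(275,125),scene=(310,165)).items():
    c=bot.read_camera(n);k=9;im=cv2.resize(c["frame"][y0:y0+44,x0:x0+44],None,fx=k,fy=k,interpolation=cv2.INTER_CUBIC)
    for X,col in((p,(0,255,255)),(p+R[:,0]*.011,(255,0,255))):
        u=(proj(c,X)-[x0,y0]+.5)*k;cv2.circle(im,tuple(int(v) for v in u),2,col,-1)
    t.append(im)
    hsv=cv2.cvtColor(c["frame"],cv2.COLOR_BGR2HSV);m=cv2.inRange(hsv,(0,150,60),(8,255,255))|cv2.inRange(hsv,(172,150,60),(180,255,255))
    m=m[y0:y0+44,x0:x0+44];ys,xs=np.nonzero(m);print(n,"red px",len(ys),"box",xs.min()+x0,xs.max()+x0,ys.min()+y0,ys.max()+y0)
cv2.imwrite(f"pics/{sys.argv[1]}.png",np.hstack(t))
E
python3 look.py l1
```

```text
9.875 [ 0.61589751 -0.16051589  0.06043366] [-0.03075999 -0.13244745  0.26274261] [ 0.01383848  0.37627527 -0.01785154]
TCP station mm [-65.3   4.2] 60.4
top red px 430 box 283 303 131 153
scene red px 331 box 314 336 175 199
```

View pics/l1.png

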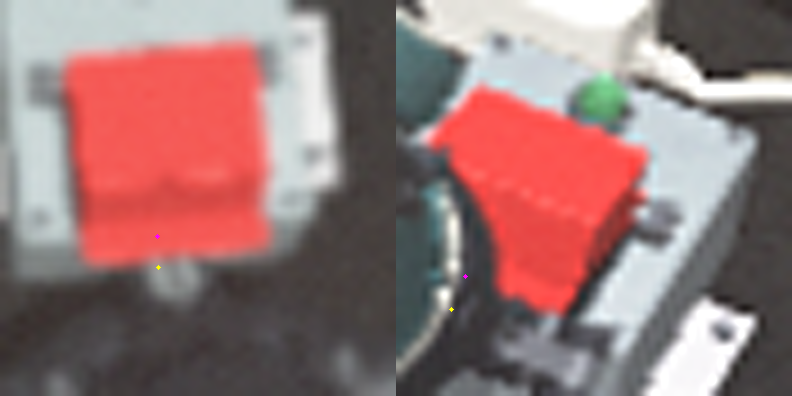

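The guard is now riding up on the finger: the roof edge has tilted, the tip is hidden under the lip at (175,285), and the force is about zero. I keep raising and ease forward slightly.

>>> drive_tool([
  {"hand":0,"offset":[0,0,0.4],"angular":[0,0,0]},
  {"hand":0,"offset":[0.1,0,0.8],"angular":[0,0,0]},
  {"hand":0,"offset":[0.2,0,1.2],"angular":[0,0,0]},
  {"hand":0,"offset":[0.3,0,1.6],"angular":[0,0,0]},
  {"hand":0,"offset":[0.3,0,1.8],"angular":[0,0,0]},
  {"hand":0,"offset":[0.3,0,1.8],"angular":[0,0,0]},
  {"hand":0,"offset":[0.3,0,1.8],"angular":[0,0,0]},
])

```text
time: 10.85
tool_pos: [0.6183, -0.1603, 0.0775]
tcp_rot: [-2.921, -0.143, -1.065]
wrist_force: [-0.6, 0.2, -0.7]
width: -0.005
```

```bash
python3 look.py l2
```

```text
10.85 [ 0.61825024 -0.16032615  0.07749028] [-0.57035024  0.19934713 -0.68427254] [-0.02371127  0.34544471 -0.01065194]
TCP station mm [-62.9   4.2] 77.5
top red px 409 box 283 303 129 150
scene red px 256 box 316 337 174 194
```

View pics/l2.png

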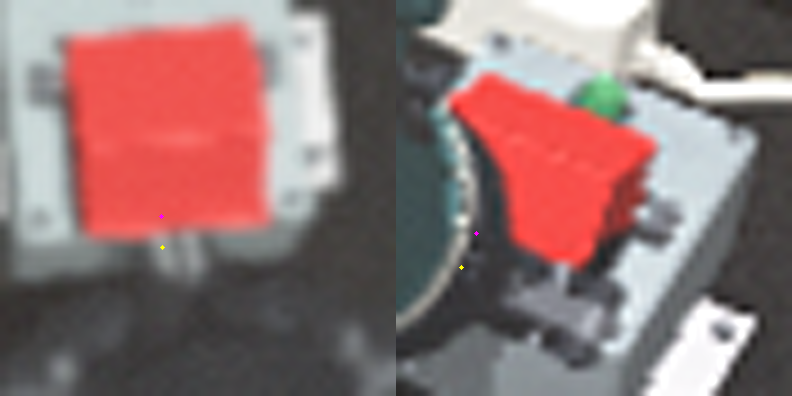

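```bash
python3 - <<'E'
from h import *
T=dict(np.load("top0.npz"));co,si=np.cos(YAW),np.sin(YAW);M=np.array([[co,-si],[si,co]])
for th in np.arange(.2,.8,.05):
    r=[]
    for lx,lz,y in((-52,27,0),(-64,-2,0)):
        x=lx*np.cos(th)+lz*np.sin(th);z=-lx*np.sin(th)+lz*np.cos(th)
        X=np.r_[M@[(x-5)/1e3,y]+ST,(65+z)/1e3];r.append((proj(T,X)-[275,125]+.5)*9)
    print(round(th,2),np.round(r,0).tolist())
E
```

```text
0.2 [[179.0, 189.0], [177.0, 264.0]]
0.25 [[179.0, 181.0], [178.0, 259.0]]
0.3 [[179.0, 173.0], [178.0, 255.0]]
0.35 [[179.0, 165.0], [179.0, 249.0]]
0.4 [[179.0, 156.0], [180.0, 244.0]]
0.45 [[179.0, 147.0], [180.0, 238.0]]
0.5 [[179.0, 138.0], [181.0, 231.0]]
0.55 [[178.0, 129.0], [181.0, 224.0]]
0.6 [[178.0, 120.0], [181.0, 217.0]]
0.65 [[177.0, 110.0], [182.0, 209.0]]
0.7 [[177.0, 101.0], [182.0, 201.0]]
0.75 [[176.0, 91.0], [182.0, 192.0]]
0.8 [[176.0, 82.0], [182.0, 184.0]]
```

The guard is at about 0.48 rad: the roof edge is at row 138 and the lip at row 236. The toggle is untouched. Now I slide in and push it.

>>> drive_tool([
  {"hand":0,"offset":[0.3,0,-0.1],"angular":[0,0,0]},
  {"hand":0,"offset":[0.6,0.05,-0.25],"angular":[0,0,0]},
  {"hand":0,"offset":[0.9,0.1,-0.35],"angular":[0,0,0]},
  {"hand":0,"offset":[1.15,0.1,-0.4],"angular":[0,0,0]},
  {"hand":0,"offset":[1.4,0.1,-0.4],"angular":[0,0,0]},
  {"hand":0,"offset":[1.6,0.15,-0.4],"angular":[0,0,0]},
  {"hand":0,"offset":[1.8,0.15,-0.4],"angular":[0,0,0]},
  {"hand":0,"offset":[2,0.2,-0.4],"angular":[0,0,0]},
])

```text
time: 11.95
tool_pos: [0.6387, -0.1585, 0.074]
tcp_rot: [-2.921, -0.143, -1.066]
wrist_force: [-3.5, -0.6, 2.5]
width: 0.002
```

```bash
python3 look.py l3
```

```text
11.95 [ 0.63874066 -0.15848645  0.07397593] [-3.51508615 -0.57806666  2.53803319] [-0.0791968   0.3647958  -0.07804447]
TCP station mm [-42.4   4.1] 74.0
top red px 383 box 283 303 127 147
scene red px 156 box 321 338 173 189
```

>>> drive_tool([
  {"hand":0,"offset":[0.15,0,0],"angular":[0,0,0]},
  {"hand":0,"offset":[0.3,0.05,0],"angular":[0,0,0]},
  {"hand":0,"offset":[0.3,0.05,0],"angular":[0,0,0]},
])

```text
time: 12.42
tool_pos: [0.6415, -0.158, 0.0736]
tcp_rot: [-2.921, -0.143, -1.065]
wrist_force: [-1.1, -1.1, 0.6]
width: -0.0
```

```bash
python3 look.py l4
```

```text
12.425 [ 0.64150025 -0.15797122  0.07362541] [-1.05145852 -1.07091521  0.62668001] [-0.12205562  0.28181314 -0.07075584]
TCP station mm [-39.6   4.4] 73.6
top red px 382 box 283 303 127 147
scene red px 148 box 322 338 174 189
```

View pics/l4.png

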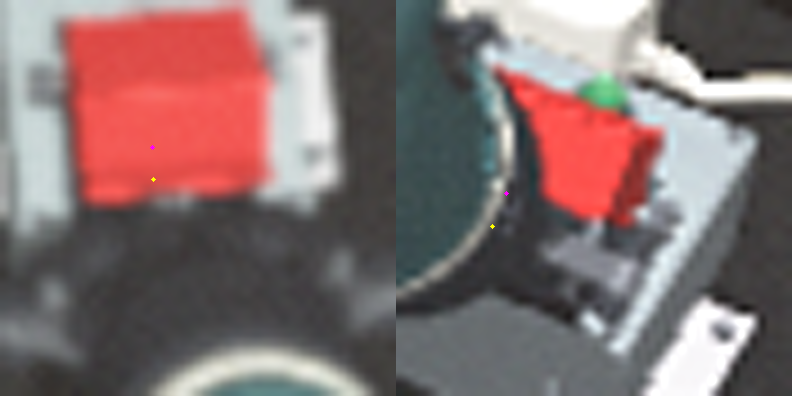

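The guard is at about 0.73 rad: the roof edge is at row 95 and the lip at row 198. No end-stop force yet, so I push on in small steps.

>>> drive_tool([
  {"hand":0,"offset":[0.15,0,0],"angular":[0,0,0]},
  {"hand":0,"offset":[0.3,0,0],"angular":[0,0,0]},
  {"hand":0,"offset":[0.3,0,0],"angular":[0,0,0]},
])

```text
time: 12.9
tool_pos: [0.6437, -0.1575, 0.0731]
tcp_rot: [-2.921, -0.144, -1.063]
wrist_force: [-6.6, -0.1, 2.8]
width: -0.001
```

>>> drive_tool([
  {"hand":0,"offset":[0.15,0,0],"angular":[0,0,0]},
  {"hand":0,"offset":[0.15,0,0],"angular":[0,0,0]},
])

```text
time: 13.15
tool_pos: [0.6441, -0.1575, 0.0728]
tcp_rot: [-2.922, -0.144, -1.062]
wrist_force: [-17.2, -1.5, 9.7]
width: -0.004
```

The force rises sharply (17 N with only 0.4 mm of travel), so the toggle is at its end stop. Now I draw the finger out.

>>> drive_tool([
  {"hand":0,"offset":[-0.4,0,0.1],"angular":[0,0,0]},
  {"hand":0,"offset":[-0.9,-0.1,0.1],"angular":[0,0,0]},
  {"hand":0,"offset":[-1.5,-0.1,0.1],"angular":[0,0,0]},
  {"hand":0,"offset":[-2.1,-0.2,0.1],"angular":[0,0,0]},
  {"hand":0,"offset":[-2.8,-0.2,0.1],"angular":[0,0,0]},
  {"hand":0,"offset":[-3.6,-0.3,0.1],"angular":[0,0,0]},
  {"hand":0,"offset":[-4.6,-0.4,0.1],"angular":[0,0,0]},
  {"hand":0,"offset":[-6,-0.5,0.1],"angular":[0,0,0]},
])

```text
time: 14.15
tool_pos: [0.5852, -0.1629, 0.0747]
tcp_rot: [-2.921, -0.144, -1.065]
wrist_force: [-0.4, -0.1, 0.1]
width: 0.003
```

>>> drive_tool([
  {"hand":0,"offset":[-2,0,1],"angular":[0,0,0]},
  {"hand":0,"offset":[-4,0,4],"angular":[0,0,0]},
  {"hand":0,"offset":[-6,0,8],"angular":[0,0,0]},
  {"hand":0,"offset":[-8,0,13],"angular":[0,0,0]},
  {"hand":0,"offset":[-8,4,16],"angular":[0,0,0]},
  {"hand":0,"offset":[-8,8,16],"angular":[0,0,0]},
  {"hand":0,"offset":[-8,8,16],"angular":[0,0,0]},
  {"hand":0,"offset":[-8,8,16],"angular":[0,0,0]},
])

```text
time: 15.15
tool_pos: [0.5053, -0.0827, 0.2341]
tcp_rot: [-2.921, -0.144, -1.064]
wrist_force: [-0.7, 0.3, -0.9]
width: -0.002
```

```bash
python3 look.py l5; python3 - <<'E'
from h import *
from workcell import bot
s=bot.read_state();print(s["q"])
t=[]
for n in("top","scene"):
    c=bot.read_camera(n);t.append(cv2.resize(c["frame"],(400,300)))
l=cv2.imread("pics/l5.png")
cv2.imwrite("pics/fin.png",np.vstack([cv2.resize(l,(600,300)),cv2.resize(np.hstack(t),(600,225))]))
E
```

```text
15.15 [ 0.50532639 -0.08273818  0.2341326 ] [-0.68001367  0.27522756 -0.89820175] [-0.00953714  0.31426717 -0.02625361]
TCP station mm [-168.2   91.9] 234.1
top red px 450 box 283 303 132 155
scene red px 472 box 310 335 176 203
[-0.43450825 -0.45459109  2.40572655  0.56830965  0.64237171  0.67424943]
```

View pics/fin.png

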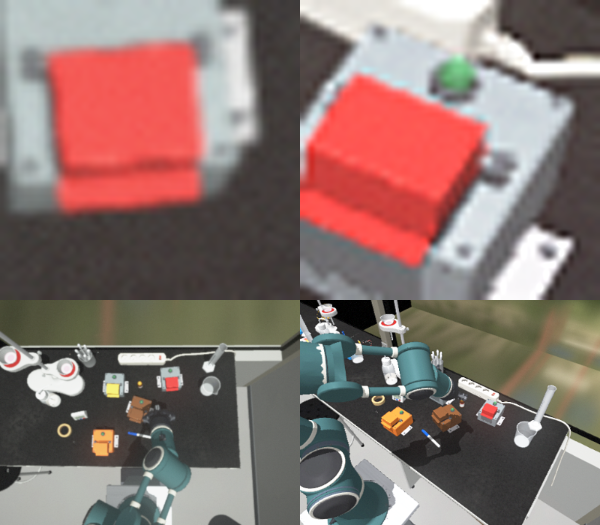

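The guard is shut again (top-view box rows 132–155, as at the start), and the loose things and the yellow station look unmoved. I'll compare the lamp and the objects with the first pictures, then hand in.

```bash
python3 - <<'E'
from h import *
from workcell import bot
for n,(u,v) in dict(top=(290,119),scene=(332,175)).items():
    a=np.load(n+"0.npz")["frame"];b=bot.read_camera(n)["frame"]
    print(n,"lamp before",a[v-1:v+3,u-1:u+3].mean((0,1)).round(),"after",b[v-1:v+3,u-1:u+3].mean((0,1)).round())
    d=cv2.absdiff(a,b).max(2)
    boxes=dict(timer=(120,185,152,208),dropper=(232,135,246,152),beaker=(338,128,378,166),marker=(215,222,264,238),yellow=(173,122,222,168)) if n=="top" else dict(beaker=(362,203,408,254),marker=(204,218,242,253),dropper=(270,163,284,185))
    for k,(x0,y0,x1,y1) in boxes.items():print(k,(d[y0:y1,x0:x1]>60).sum(),end="; ")
    print()
E
```

```text
top lamp before [112. 149.  99.] after [119. 159. 106.]
timer 0; dropper 0; beaker 0; marker 64; yellow 0; 
scene lamp before [108. 155.  97.] after [123. 174. 111.]
beaker 0; marker 24; dropper 79;
```

```bash
python3 - <<'E'
import cv2
for n in("l1","l2","l3","l4","l5"):
    a=cv2.imread(f"pics/{n}.png")
    print(n,"lamp",a[90:105,595:612].mean((0,1)).round(),"deck",a[120:135,690:710].mean((0,1)).round())
E
```

```text
l1 lamp [129. 189. 112.] deck [223. 217. 206.]
l2 lamp [130. 190. 107.] deck [224. 219. 206.]
l3 lamp [129. 189. 102.] deck [223. 217. 205.]
l4 lamp [130. 190. 100.] deck [224. 218. 206.]
l5 lamp [131. 190. 115.] deck [224. 218. 209.]
```

```bash
python3 -c "
from workcell import bot
print(bot.finish_job())"
```

```text
the job is handed in; nothing more can be done
None
```

I raised the red guard with the back of the tilted, shut fingers and pushed the toggle over to its end stop under the raised guard. Then I drew the fingers out and let the guard drop shut. The job was handed in at about 15 s of the 35 s allowed, and no verdict came back.

**How it went:** The first lift missed: the tip came up in front of the lip without moving the guard. I re-entered 7 mm deeper, which cost a light touch of about 5.5 N. The guard then rose to about 0.48 rad before I reached the toggle, and to about 0.73 rad during the push. The push ended at 17 N along x (about 20 N in all) with almost no more travel.

**Last checks:**
- **Guard:** The last pictures show it shut, with its outline back where it was at the start.
- **Objects:** The timer, beaker, dropper bottle and yellow station show no change from above. Pixels did differ at the marker in both views and at the dropper in the scene view. I put that down to the arm and its shadow.
- **Toggle:** It was never seen in "on". I judge it on from the end-stop force and how far the finger went in. The lamp was no help, as its colour barely changed.
- **Joint 6:** Before the switch work it read -2.553 against its stated limit of -2.55. I turned the tool half round and it stayed clear afterwards, but I can't tell whether that counts as passing its range.

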